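# Turn the tile to the curing lamp and hold the spring shutter open at the mark

### The job

Lift the tile out of its upright holder, turn it about so that its brass ornament faces the curing lamp, and lower it (do not drop it) fully back down into the holder. Then take the upright grip of the lamp's spring-return shutter, pull it out until it lines up with the mark strip on top of the lamp, and keep holding it there: the program finishes while the hand still holds the shutter at the mark. Leave the jar, the cup and the small carton standing where they are.

Things in the scene. Friction and masses are not known exactly. Their poses are not given: they have to be found in the camera images.
- lamp: Curing lamp, fixed: a white housing 110 mm (x) by 180 mm (y) by 110 mm high on a 150 by 200 mm foot plate 10 mm thick. Origin on the bench under its centre, z up. Its +x face (away from the robot) has the round light window behind the shutter.
- shutter_grip (a point): Middle of the graspable part of the shutter's upright black grip post: 12 mm wide along the lamp's y, 14 mm along the lamp's x; its top is 23 mm above this point, and it stands clear 50 mm above the housing's top, which is 27 mm below this point. The post stands in front of the housing's +x face. Axes as the lamp's.
- shutter (a joint): Travel of the shutter in m along the lamp's +y: 0 shut (it starts there), 0.085 fully out. A spring pulls it shut: about 3 N when shut, 80 N/m more as it is drawn out (6 to 9 N at the mark); let go, it runs back. The grip post moves with it.
- mark_line (a point): Mark: middle of a dark steel strip 70 mm long (along the lamp's x), 4 mm wide and 4 mm high, on top of the housing, with a wider block at its end nearest the robot; this point is 110 mm + 4 mm above the bench. The shutter is at the mark when the middle of the grip post has the same lamp-y as this strip (35 to 65 mm of travel; the strip's place differs from start to start).
- holder: Upright tile holder, fixed, standing 145 to 160 mm beyond the lamp's centre on the lamp's +x side: steel base 70 by 150 mm, 10 mm thick, with a U-shaped guide at each end, up to 67 mm above the bench, with flared mouths. Between the guides the tile stands on the base in a slot along the holder's y, 11.5 mm wide (x) and 118 mm long (y). Origin on the bench under the slot's centre; axes parallel to the lamp's, +x pointing away from the lamp.
- tile_center (a point): Centre of the white ceramic tile, half-way up: 8 mm thick (x), 110 mm wide (y), 130 mm high (z), about 250 g, loose, standing upright in the holder (centre 75 mm above the bench, top 140 mm). Its own +x axis comes out of the face with the brass ornament; at the start this points away from the lamp. The upper 50 mm of both faces are plain, for gripping across the thickness.
- tile_ornament (a point): Top of the brass rosette (56 mm across, 3 mm raised) on the tile's ornamented +x face, 50 mm above the tile's lower edge and 80 mm below its top edge; 6.5 mm from the tile's mid-plane.
- jar: Bystander: amber jar with steel cap, 64 mm across, 95 mm high, loose on the bench; origin under its centre.
- cup: Bystander: blue ceramic cup, 76 mm across, 85 mm high, loose on the bench; origin under its centre.
- carton: Bystander: small cardboard carton 100 by 80 by 60 mm high, loose on the bench; origin under its centre.

How it is judged:
By the outcome, as a careful person would: the job done as asked, in the order asked, and still so for the second after the job is handed in, while the arm keeps its last pose, push and grip.
It also fails if it takes over 64 s, if anything falls off the work surface, if the arm or the gripper's body presses on something with over 40 N, if the wrist force passes 120 N, or if a joint passes its speed limit or range.

### The arm

A 7-joint arm with a two-finger parallel gripper is mounted at the origin on the work surface. World frame = base frame: x ahead of the robot, y to its left, z up, the work surface at z = 0. Lengths are in m, angles in rad, forces in N, time in s.
With the tool pointing down it reaches from about 0.35 to 0.9 m from the base axis. Payload 7.2 kg.
Tool frame: the origin (TCP) lies on the centre line of the jaws, within the pads' length; the fingertips stand 19 mm ahead of it and the grasp point (between the pads) is the TCP (robot.nose_length is the distance from the TCP to the fingertips, in m); z points along the fingers, x is the direction in which the jaws open and shut, and the axes are right-handed (so a half turn about z gives the same grasp; the last joint's range is limited). The gripper opens to 85 mm and grips with 20 to 120 N. Pads are 22 mm wide; open, the fingers measure 114 mm over their backs; the gripper's body (76 mm by 85 mm) begins 54 mm behind the grasp point. The pads swing forward as they close: fully open they stand 13 mm farther back than shut.
Start: joints at [1.068, 0.411, -0.013, 1.596, 0.006, 1.134, -0.082], TCP at [0.263, -0.567, 0.25] pointing down, gripper open.
Joint ranges: [-2.95, 2.95], [-0.29, 1.99], [-1.47, 1.44], [0.14, 2.54], [-1.03, 4.17], [0.13, 1.85], [-2.86, 2.86]. Speed limits (rad/s): [2.39, 2.39, 3.01, 3.01, 3.14, 3.14, 3.14].

### API

Orientations are given as a rotation vector (axis times angle).
In Python, from plant import robot, inverse_kinematics, sensors, viewer, job gives the robot as it stands. Calls block until the motion is done:
- robot.movep(position, orientation): joint-space move of the TCP to a pose.
- robot.servo_line(position, ori=None, velocity=0.15, max_force=None): straight line of the TCP; ori=None keeps the orientation; velocity is the mean speed in m/s. With max_force (N) it stops when the force on the tool has changed by that much, and returns True; else False.
- robot.move_j(angles): joint-space move.
- robot.move_gripper(opening, effort=None): finger opening in m; effort is the grip in N (None keeps the last); returns when the fingers have stopped.
- robot.hold(seconds).
- inverse_kinematics(position, orientation): joint angles nearest the present ones, or None.
- sensors.state(): the state.
- viewer.capture(name): name is "scene" or "top" or "wrist"; returns a dict with "img" (480x640x3 uint8, red, green, blue), "intrinsics" (3x3 intrinsics, pixels), "world_from_camera" (4x4, takes a point from camera to world coordinates). Camera axes: x right, y down, z forward; pixel columns grow to the right and rows downward; lengths in m; the calibration is good to about 2 mm. A picture is of the moment at which its call begins. There is no depth.
A pose or a line that the arm cannot do raises robot.PlanningError and nothing moves.
- job.close_job(): hands the job in, once; it reports no verdict.
The state is a dict: "time_s": time; "q": joint angles; "qvel": joint speeds; "joint_torque": joint torques, N m; "ee_pos": TCP position; "tcp_rot": TCP orientation; "wrist_force": force on the tool from outside, world axes, zero at the start; "moment": the same for the moment, N m; "opening": finger opening in m.
Only numpy, scipy, OpenCV 4.12 (cv2) and the standard library are available. Lean on these libraries where they do the work, as an engineer would, in place of code of your own. Each camera call takes 0.05 s, during which the arm holds its last target.

## Working session

There is one attempt and no reset: what is moved stays moved. The work goes in short steps, each a Python script; the robot and the scene stay as the last script left them, time stands still between calls to the robot, and variables do not carry over. Pictures are saved under pics/ and viewed, and the job is handed in when it is done.

```bash
ls; mkdir -p pics
cat > h.py <<'E'
import numpy as np, cv2
from plant import robot, inverse_kinematics, sensors, viewer, job
def cap(n,f):
    c=viewer.capture(n); cv2.imwrite('pics/'+f+'.png',c['img'][:,:,::-1])
    np.savez('pics/'+f+'.npz',img=c['img'],K=c['intrinsics'],T=c['world_from_camera']); return c
def load(f):
    d=np.load('pics/'+f+'.npz'); return d['img'],d['K'],d['T']
def onz(K,T,u,v,z):
    d=T[:3,:3]@np.linalg.inv(K)@np.array([u,v,1.]); o=T[:3,3]; return o+d*(z-o[2])/d[2]
def proj(K,T,p):
    q=K@(T[:3,:3].T@(np.array(p)-T[:3,3])); return q[:2]/q[2]
E
python3 - <<'E'
from h import *
for n in ['scene','top','wrist']:
    c=cap(n,n+'0'); print(n,c['intrinsics'][0],c['world_from_camera'].round(3).tolist())
s=sensors.state(); print(s)
E
```

```text
pics
scene [577.06295356   0.         319.38004479] [[0.043, 0.784, -0.619, 1.303], [0.999, -0.032, 0.029, -0.061], [0.003, -0.62, -0.784, 1.074], [0.0, 0.0, 0.0, 1.0]]
top [501.68717807   0.         320.96574037] [[-0.006, -0.978, 0.21, 0.357], [-1.0, 0.005, -0.003, 0.008], [0.001, -0.21, -0.978, 1.081], [0.0, 0.0, 0.0, 1.0]]
wrist [414.59402073   0.         318.08859614] [[0.421, -0.871, -0.255, 0.326], [-0.907, -0.404, -0.118, -0.538], [-0.001, 0.281, -0.96, 0.374], [0.0, 0.0, 0.0, 1.0]]
{'time_s': 0.15, 'q': array([ 1.06778792,  0.41176369, -0.01272296,  1.5968239 ,  0.00561076,
        1.13431087, -0.08219801]), 'qvel': array([ 1.84604762e-04, -1.87294177e-03,  8.42219101e-04, -3.11168414e-03,
       -5.56518244e-04,  8.51370660e-05,  1.27246344e-03]), 'joint_torque': array([ 2.40017478e-03, -6.01034331e+01,  6.83260113e-01, -2.99648309e+01,
        1.39942928e-02,  7.78756599e-03, -4.88285968e-05]), 'ee_pos': array([ 0.26310065, -0.56653892,  0.24962799]), 'tcp_rot': array([-2.64783138e+00,  1.68961767e+00,  1.75633489e-03]), 'wrist_force': array([-0.16859206,  0.29261539, -0.29109514]), 'moment': array([-0.05348944, -0.00026151, -0.01864979]), 'opening': 0.08533777573070338}
```

View pics/scene0.png

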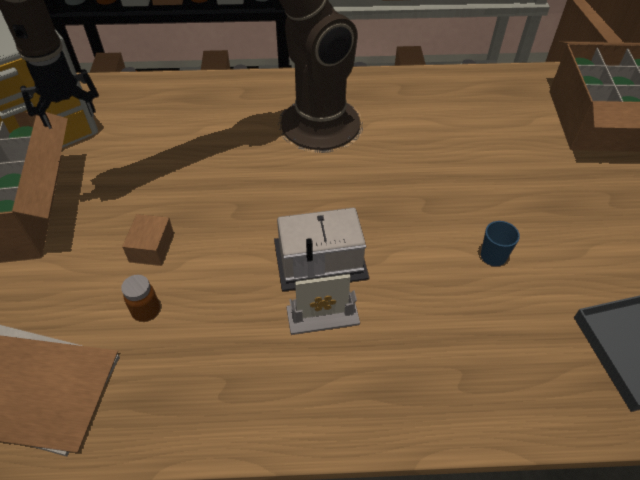

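View pics/top0.png

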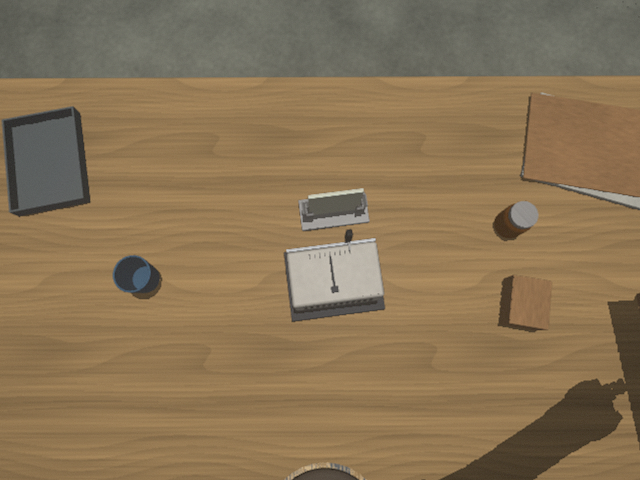

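Scene view: the tile with its brass rosette is at about (322,298), the lamp top at (320,232), the post at (309,250) and the strip at (322,230). Top view: the tile's top edge runs (308,196)–(364,190), the post is at (349,236) and the strip runs (332,255)–(335,288). I'll zoom in on both.

Run:
```python
from h import *
a=load('scene0')[0][200:335,260:380,::-1]; b=load('top0')[0][180:325,275:395,::-1]
cv2.imwrite('pics/za.png',cv2.resize(a,None,fx=4.4,fy=4.4,interpolation=cv2.INTER_CUBIC)); cv2.imwrite('pics/zb.png',cv2.resize(b,None,fx=4,fy=4,interpolation=cv2.INTER_CUBIC))
```

```text
(no output)
```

View pics/za.png

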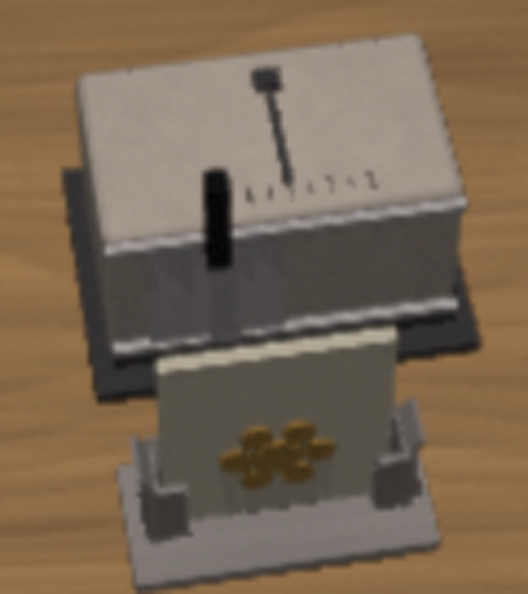

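View pics/zb.png

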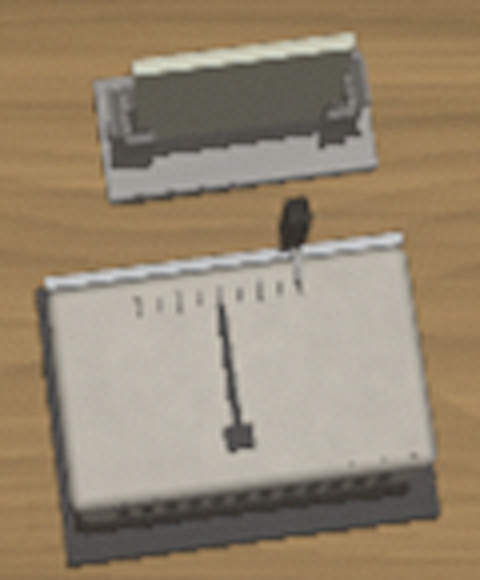

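The zooms give clear corners: tile top strip za (158,364)–(396,336) and zb (134,68)–(355,41). I'll cast these rays.

Run:
```python
from h import *
A=load('scene0')[1:];B=load('top0')[1:]
def a(x,y,z): return onz(*A,260+(x+.5)/4.4-.5,200+(y+.5)/4.4-.5,z)
def b(x,y,z): return onz(*B,275+(x+.5)/4-.5,180+(y+.5)/4-.5,z)
def sh(n,p,q,f,z):
    P,Q=f(*p,z),f(*q,z); d=Q-P; print(n,P[:2].round(4),Q[:2].round(4),'mid',((P+Q)/2)[:2].round(4),'len',np.hypot(*d[:2]).round(4),'dir',np.degrees(np.arctan2(d[1],d[0])).round(2))
sh('tile a',(158,364),(396,336),a,.14)
sh('tile b',(134,68),(355,41),b,.14)
sh('strip a',(267,92),(288,186),a,.114)
sh('strip b',(239,425),(221,305),b,.114)
sh('block a',(252,80),(280,78),a,.114)
sh('hous edge a(front top)',(106,248),(465,203),a,.11)
sh('hous edge b',(46,286),(402,240),b,.11)
sh('hous left b',(46,286),(75,515),b,.11)
sh('post top a',(205,173),(230,173),a,.16)
sh('post top b',(286,203),(309,203),b,.16)
sh('holder base b near',(111,199),(376,164),b,.01)
sh('holder base a front',(137,584),(440,544),a,.01)
sh('foot b',(68,564),(440,515),b,.01)
```

```text
tile a [ 0.6516 -0.0774] [0.6406 0.0301] mid [ 0.6461 -0.0237] len 0.1081 dir 95.83
tile b [0.6369 0.0297] [ 0.65   -0.0785] mid [ 0.6434 -0.0244] len 0.1089 dir -83.06
strip a [ 0.4702 -0.0206] [ 0.5309 -0.013 ] mid [ 0.5005 -0.0168] len 0.0612 dir 7.07
strip b [ 0.4651 -0.0203] [ 0.5239 -0.0122] mid [ 0.4945 -0.0162] len 0.0593 dir 7.87
block a [ 0.4619 -0.0277] [ 0.4611 -0.0136] mid [ 0.4615 -0.0207] len 0.0141 dir 93.11
hous edge a(front top) [ 0.5622 -0.1016] [0.5417 0.0724] mid [ 0.552  -0.0146] len 0.1752 dir 96.7
hous edge b [0.5345 0.0737] [ 0.5567 -0.102 ] mid [ 0.5456 -0.0142] len 0.1771 dir -82.83
hous left b [0.5345 0.0737] [0.4228 0.0588] mid [0.4787 0.0662] len 0.1128 dir -172.41
post top a [ 0.5586 -0.0534] [ 0.5591 -0.0419] mid [ 0.5588 -0.0476] len 0.0116 dir 87.68
post top b [ 0.5644 -0.0423] [ 0.5644 -0.0531] mid [ 0.5644 -0.0477] len 0.0108 dir -90.32
holder base b near [0.6011 0.0453] [ 0.62   -0.1002] mid [ 0.6105 -0.0274] len 0.1468 dir -82.59
holder base a front [ 0.6884 -0.0919] [0.6724 0.0548] mid [ 0.6804 -0.0186] len 0.1476 dir 96.25
foot b [0.404  0.0676] [ 0.4285 -0.1292] mid [ 0.4162 -0.0308] len 0.1983 dir -82.91
```

The measurements fit the given sizes: lamp yaw is about 7°, the tile's top edge measures 108–109 mm (110 given), and the tile stands about 151 mm from the lamp's centre. Next I'll check the IK for both yaws and take a close wrist view.

```bash
cat >> h.py <<'E'
from scipy.spatial.transform import Rotation as Rn
def down(yaw): # tool x at angle yaw (deg), z down
    c,s=np.cos(np.radians(yaw)),np.sin(np.radians(yaw))
    return Rn.from_matrix(np.array([[c,s,0],[s,-c,0],[0,0,-1.]])).as_rotvec()
E
python3 - <<'E'
from h import *
print(np.degrees(np.arctan2(*Rn.from_rotvec(sensors.state()['tcp_rot']).as_matrix()[[1,0],0])))
for z in (.12,.22):
  for yaw in (7,97,187,277):
    q=inverse_kinematics([.645,-.024,z],down(yaw)); print(z,yaw,None if q is None else np.round(q,2))
E
```

```text
-65.0850198588571
0.12 7 [ 0.4   0.66 -0.64  1.64  0.46  1.   -0.28]
0.12 97 [ 0.44  0.69 -0.72  1.63  0.51  1.02  1.25]
0.12 187 [-0.75  0.95  1.24  1.72 -0.97  1.22 -2.27]
0.12 277 [ 0.14  0.59 -0.25  1.66  0.17  0.92 -1.63]
0.22 7 [ 0.4   0.56 -0.65  1.55  0.35  1.16 -0.2 ]
0.22 97 [ 0.45  0.58 -0.73  1.54  0.41  1.18  1.34]
0.22 187 [-0.77  0.79  1.25  1.63 -0.78  1.3  -2.4 ]
0.22 277 [ 0.17  0.49 -0.3   1.56  0.16  1.11 -1.61]
```

Run:
```python
from h import *
robot.movep([.60,-.024,.34],down(7)); s=sensors.state(); print(s['q'].round(2),s['ee_pos'].round(4),s['time_s'])
c=cap('wrist','w1'); print(c['world_from_camera'].round(3).tolist())
```

```text
[ 0.43  0.38 -0.64  1.5   0.23  1.34 -0.11] [ 0.5999 -0.0257  0.3397] 2.45
[[0.993, 0.114, 0.033, 0.59], [0.119, -0.953, -0.28, 0.044], [-0.001, 0.282, -0.959, 0.464], [0.0, 0.0, 0.0, 1.0]]
```

View pics/w1.png

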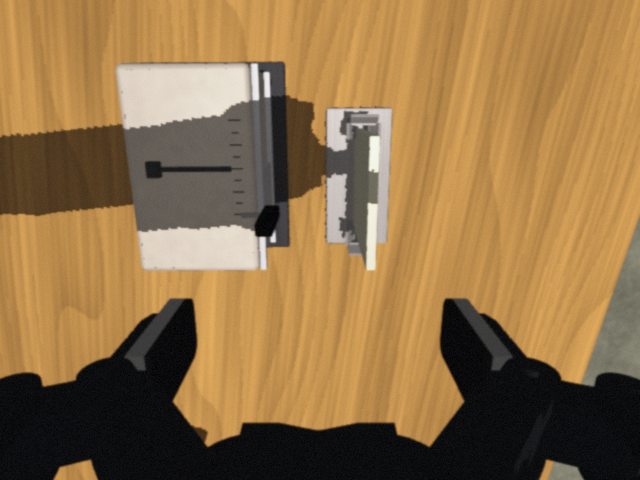

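In the wrist view the tile's top edge runs (374,136)–(371,269), the strip (160,169)–(232,169), and the post is at about (267,220). I'll refine with masks.

Run:
```python
from h import *
img,K,T=load('w1')
z=img[55:280,110:400,::-1]; cv2.imwrite('pics/zw.png',cv2.resize(z,None,fx=2.7,fy=2.6,interpolation=cv2.INTER_CUBIC))
p=img[200:240,245:290,::-1]; cv2.imwrite('pics/zp.png',cv2.resize(p,None,fx=12,fy=12,interpolation=cv2.INTER_NEAREST))
h=img.max(2)
# tile top profile rows
for v in (145,160,215,230,250,262):
    r=img[v,355:392].astype(int); print(v,[int(x) for x in r.sum(1)//3])
for u in (180,200,220): print(u,[int(x) for x in img[160:180,u].sum(1)//3])
print([int(x) for x in img[125:280,374].sum(1)//3][:20],[int(x) for x in img[255:280,371].sum(1)//3])
```

```text
145 [83, 83, 82, 85, 85, 82, 85, 84, 85, 86, 79, 82, 85, 103, 168, 225, 240, 242, 242, 241, 241, 241, 240, 234, 216, 197, 196, 197, 193, 197, 199, 199, 196, 196, 184, 156, 144]
160 [80, 86, 84, 84, 88, 88, 83, 82, 86, 83, 86, 85, 91, 125, 194, 234, 240, 241, 241, 240, 240, 239, 238, 224, 199, 195, 196, 189, 189, 192, 191, 192, 194, 187, 169, 149, 149]
215 [85, 84, 85, 87, 85, 85, 82, 87, 88, 86, 87, 99, 153, 214, 234, 236, 236, 237, 237, 236, 233, 221, 195, 187, 188, 187, 184, 184, 184, 183, 182, 170, 149, 137, 143, 146, 149]
230 [80, 84, 86, 82, 87, 84, 85, 87, 82, 85, 85, 112, 178, 222, 233, 233, 234, 233, 234, 231, 225, 200, 178, 180, 182, 182, 186, 184, 181, 180, 177, 162, 152, 149, 149, 153, 150]
250 [113, 113, 110, 112, 110, 99, 86, 83, 84, 85, 94, 134, 200, 227, 230, 231, 232, 231, 230, 224, 202, 162, 151, 150, 153, 147, 149, 144, 145, 147, 153, 152, 153, 147, 145, 138, 139]
262 [132, 131, 137, 137, 140, 144, 142, 142, 127, 102, 113, 170, 217, 228, 228, 228, 229, 229, 228, 222, 202, 167, 152, 152, 147, 145, 143, 147, 149, 152, 150, 147, 143, 137, 133, 138, 129]
180 [96, 96, 93, 96, 93, 88, 65, 38, 27, 27, 27, 44, 79, 95, 94, 94, 96, 95, 95, 95]
200 [96, 96, 95, 97, 98, 90, 65, 39, 28, 27, 28, 48, 85, 94, 99, 95, 98, 95, 100, 100]
220 [98, 98, 97, 94, 96, 89, 63, 36, 28, 27, 29, 50, 86, 94, 94, 97, 96, 98, 95, 98]
[143, 113, 109, 108, 106, 105, 107, 104, 102, 96, 124, 204, 236, 241, 242, 243, 242, 242, 242, 240] [230, 230, 231, 229, 230, 230, 228, 229, 228, 229, 228, 228, 228, 227, 218, 181, 154, 147, 146, 146, 147, 145, 145, 145, 145]
```

View pics/zp.png

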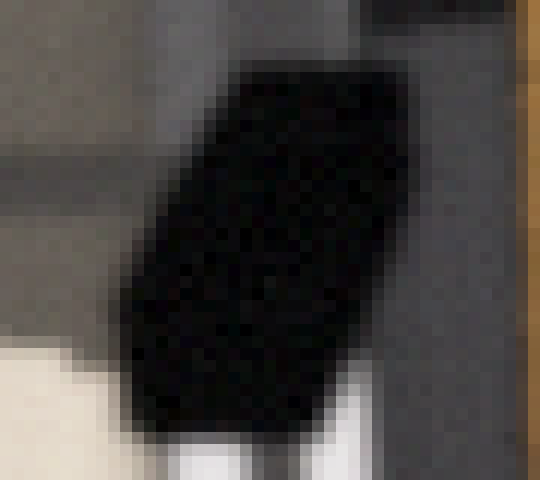

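Run:
```python
from h import *
img,K,T=load('w1')
A=load('scene0');B=load('top0')
g=lambda u,v,z:onz(K,T,u,v,z)
c=[(145,(368.9+379)/2),(160,(368.5+378.3)/2),(250,(366.5+375.4)/2),(262,(365.7+375.2)/2)]
P=np.array([g(u,v,.14) for v,u in c]); 
print(P.round(4)); d=P[0]-P[-1]; print('dir',np.degrees(np.arctan2(d[1],d[0])))
e0,e1=g(374,135.2,.14),g(371,270.,.14); print('ends',e0[:2],e1[:2],'mid',(e0+e1)[:2]/2,'len',np.hypot(*(e0-e1)[:2]))
e=[g(u,v,.114) for u,v in((163,169),(200,169),(230,169))]; print('strip',[x[:2].round(4) for x in e])
print('post top',g(264,229.3,.16)[:2], 'edges', g(255,229,.16)[:2],g(264,236.3,.16)[:2])
h=[g(u,v,.11)for u,v in((118,66),(251,64),(259,269),(144,270))]; print('house',[x[:2].round(4) for x in h])
# project post-top candidates in other views
for n in('scene0','top0'):
  I,k,t=load(n); print(n,[proj(k,t,[x,y,.16]).round(1) for x,y in((.56,-.0475),)])
```

```text
[[ 0.6351  0.022   0.14  ]
 [ 0.6365  0.0106  0.14  ]
 [ 0.646  -0.0626  0.14  ]
 [ 0.6472 -0.0731  0.14  ]]
dir 97.24931453411871
ends [0.63401461 0.02925198] [ 0.64877347 -0.08006531] mid [ 0.64139404 -0.02540666] len 0.11030909127754425
strip [array([ 0.4653, -0.0206]), array([ 0.4963, -0.0169]), array([ 0.5214, -0.0139])]
post top [ 0.55887891 -0.04916318] edges [ 0.55203826 -0.04974243] [ 0.55933887 -0.0547437 ]
house [array([0.4271, 0.0569]), array([0.5323, 0.071 ]), array([ 0.5524, -0.1028]), array([ 0.4479, -0.1163])]
scene0 [array([309.1, 239.4])]
top0 [array([348.9, 232.7])]
```

View pics/zw.png

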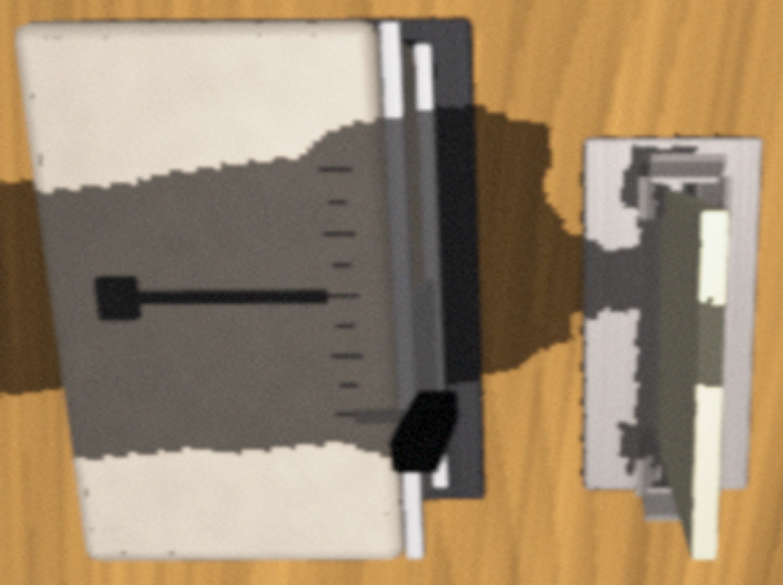

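The wrist camera puts the tile's mid at (0.6414,-0.0254), yaw 7.25°, length 110.3 mm against 110 given. I'll narrow the gripper and look closer just above the tile.

Run:
```python
from h import *
robot.move_gripper(.045,effort=30)
robot.movep([.642,-.0255,.24],down(7.2)); robot.servo_line([.642,-.0255,.185]); robot.hold(.2); s=sensors.state(); print(s['q'].round(2),s['ee_pos'].round(4),s['time_s'],s['wrist_force'].round(1))
c=cap('wrist','w2')
```

```text
[ 0.37  0.57 -0.59  1.59  0.35  1.09 -0.19] [ 0.6428 -0.0254  0.1867] 4.2 [ 0.1 -0.8 -0.2]
```

View pics/w2.png

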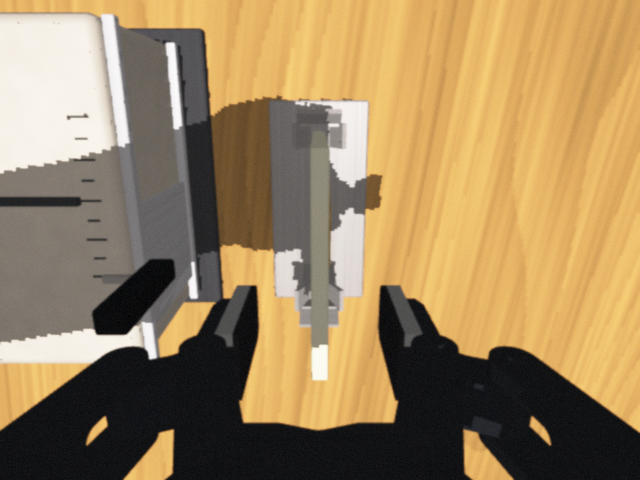

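The tile is centred between the jaws: tile column is about 319.5, and the finger inner edges at 258 and 379 have their middle at 318.5. I'll descend and grip.

Run:
```python
from h import *
img,K,T=load('w2')
a,b=onz(K,T,319.5,135,.14),onz(K,T,320,379.5,.14); print(a,b,(a+b)/2,np.hypot(*(a-b)[:2]),np.degrees(np.arctan2(*(a-b)[[1,0]])))
p=(a+b)/2
r=robot.servo_line([.642,-.0255,.118],velocity=.08,max_force=10); robot.hold(.2); s=sensors.state(); print(r,s['ee_pos'].round(4),s['wrist_force'].round(1))
if not r:
    robot.move_gripper(0.0,effort=30); robot.hold(.2); s=sensors.state(); print(s['opening'],s['ee_pos'].round(4),s['wrist_force'].round(1),s['moment'].round(2),s['time_s'])
```

```text
[0.6337842 0.0339847 0.14     ] [ 0.64842419 -0.07971734  0.14      ] [ 0.64110419 -0.02286632  0.14      ] 0.11464066967952576 97.33689549348065
False [ 0.6423 -0.0255  0.1186] [0.1 0.1 0.1]
0.0075556935009705025 [ 0.6422 -0.0255  0.1182] [1.4 0.5 1.5] [-0.04 -0.23 -0.04] 6.05
```

Run:
```python
from h import *
robot.move_gripper(0.0,effort=60)
r=robot.servo_line([.6422,-.0255,.15],velocity=.05,max_force=15); s=sensors.state(); print(r,s['wrist_force'].round(1))
if not r:
    robot.servo_line([.6422,-.0255,.27],velocity=.15); robot.hold(.2)
    s=sensors.state(); print(s['q'].round(2),s['opening'],s['ee_pos'].round(4),s['wrist_force'].round(1),s['moment'].round(2),s['time_s'])
    c=cap('wrist','w3'); cap('scene','s3')
    for yaw in (7.25-180,7.25-178,7.25-150,7.25-90,187.25):
        q=inverse_kinematics([.6422,-.0255,.27],down(yaw)); print(yaw,None if q is None else np.round(q,2))
```

```text
False [-0.4  0.6 -2.6]
[ 0.38  0.5  -0.62  1.49  0.3   1.24 -0.15] 0.0075958596656724164 [ 0.6418 -0.0256  0.2689] [-0.1  0.1 -2.8] [ 0.    0.01 -0.01] 8.2083
-172.75 [-0.77  0.72  1.25  1.58 -0.7   1.36 -2.45]
-170.75 [-0.77  0.72  1.25  1.58 -0.7   1.36 -2.42]
-142.75 [ 0.02  0.43 -0.08  1.52  0.03  1.19 -2.55]
-82.75 [ 0.16  0.45 -0.29  1.51  0.13  1.21 -1.59]
187.25 [-0.77  0.72  1.25  1.58 -0.7   1.36 -2.45]
```

View pics/w3.png

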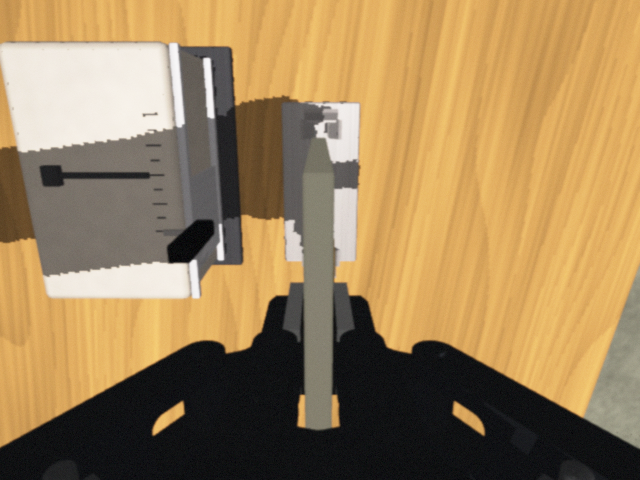

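View pics/s3.png

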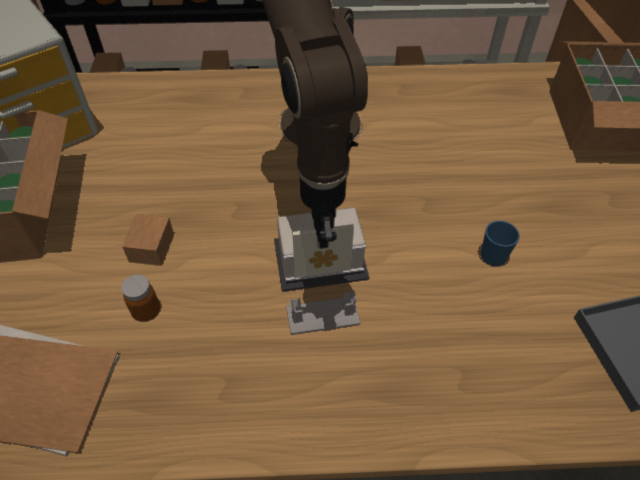

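The tile is held level, about 2.8 N, with the holder empty below at scene (322,312). I'll raise it a bit and turn in steps.

Run:
```python
from h import *
P=[.6422,-.0255,.33]
robot.servo_line(P,velocity=.15)
for r in (60,110,145,160,170,180):
    yaw=7.25-r; q=inverse_kinematics(P,down(yaw)); print(r,None if q is None else np.round(q,2))
    robot.movep(P,down(yaw))
robot.hold(.2)
s=sensors.state(); print(s['q'].round(2),s['opening'],s['ee_pos'].round(4),s['wrist_force'].round(1),s['time_s'])
for z in (.27,.2,.118):
    q=inverse_kinematics([.6422,-.0255,z],down(7.25-180)); print(z,None if q is None else np.round(q,2))
c=cap('wrist','w4');cap('scene','s4')
```

```text
60 [ 0.25  0.43 -0.41  1.42  0.17  1.34 -1.09]
110 [ 0.13  0.41 -0.25  1.43  0.1   1.32 -1.91]
145 [ 0.06  0.4  -0.13  1.43  0.05  1.32 -2.48]
160 [ 0.02  0.39 -0.08  1.43  0.03  1.31 -2.73]
170 [-0.17  0.39  0.19  1.45 -0.08  1.31 -2.81]
180 [-0.45  0.43  0.61  1.47 -0.25  1.32 -2.84]
[-0.45  0.43  0.61  1.47 -0.25  1.32 -2.84] 0.00749545358175386 [ 0.6421 -0.0259  0.3299] [-0.  -0.2 -2.4] 12.6167
0.27 [-0.44  0.47  0.6   1.56 -0.28  1.2  -2.81]
0.2 [-0.43  0.53  0.57  1.64 -0.32  1.07 -2.78]
0.118 [-0.39  0.62  0.52  1.7  -0.37  0.92 -2.74]
```

View pics/w4.png

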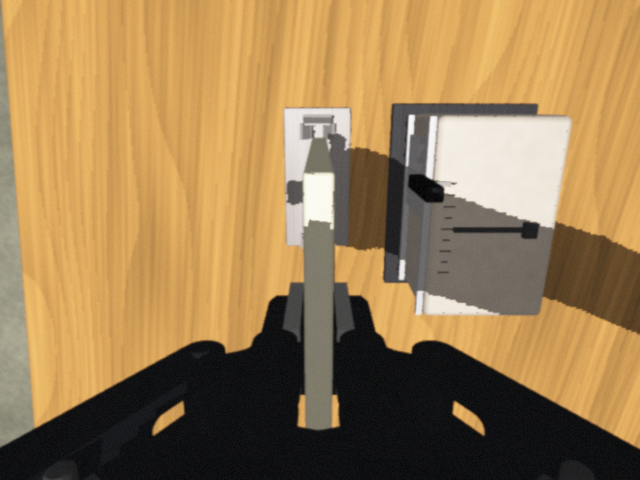

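View pics/s4.png

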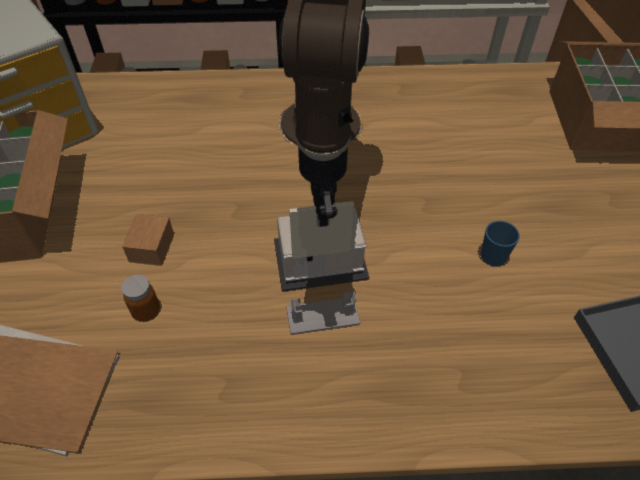

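Run:
```python
from h import *
for n,z,far,near in (('w3',.2689+.0218,(318.5,172),(318.5,430)),('w4',.3299+.0218,(319,172),(318.5,430))):
    img,K,T=load(n); a,b=onz(K,T,*far,z),onz(K,T,*near,z); print(n,a[:2],b[:2],'mid',(a+b)[:2]/2,'len',np.hypot(*(a-b)[:2]),np.degrees(np.arctan2(*(a-b)[[1,0]])))
# holder base corners
img,K,T=load('w3'); h=[onz(K,T,u,v,.01)[:2] for u,v in ((283.5,102),(359,103),(356,262),(286,261.5))]; print(np.round(h,4),np.mean(h,0))
img,K,T=load('w4'); h=[onz(K,T,u,v,.01)[:2] for u,v in ((285,107.5),(351,107.5),(348,245),(286.5,245))]; print(np.round(h,4),np.mean(h,0))
```

```text
w3 [0.63292175 0.02901842] [ 0.64260025 -0.04773375] mid [ 0.637761   -0.00935766] len 0.07735999404473162 97.18710213474888
w4 [ 0.64709494 -0.08290385] [ 0.63740761 -0.00624745] mid [ 0.64225128 -0.04457565] len 0.07726608616091453 -82.7975116036571
[[ 0.5994  0.0454]
 [ 0.6657  0.0529]
 [ 0.6856 -0.0956]
 [ 0.6171 -0.1037]] [ 0.64194535 -0.02524673]
[[ 0.6829 -0.0946]
 [ 0.6157 -0.1032]
 [ 0.5969  0.0444]
 [ 0.6657  0.0532]] [ 0.64030249 -0.02503489]
```

The far tile end gives the tile's mid at y≈-0.027, and the holder's middle from the two views is (0.641,-0.025). That fits inside the slack, so I'll shift 1.5 mm along the slot and lower with a force guard.

Run:
```python
from h import *
o=down(7.25-180)
robot.servo_line([.642,-.024,.20],ori=o,velocity=.12); robot.hold(.2)
s=sensors.state(); print(s['ee_pos'].round(4),s['wrist_force'].round(1)); cap('wrist','w5')
x,y=s['ee_pos'][:2]
for z in (.16,.14,.125,.114):
    r=robot.servo_line([.642,-.024,z],velocity=.04,max_force=8); s=sensors.state(); print(z,r,s['ee_pos'].round(4),s['wrist_force'].round(1),s['moment'].round(2),s['opening'])
    if r: break
print(s['time_s']); cap('wrist','w6'); cap('scene','s6')
```

```text
[ 0.6423 -0.024   0.2007] [ 0.2  0.6 -2. ]
0.16 False [ 0.6422 -0.024   0.1603] [-0.6  0.1 -2.2] [-0.    0.06  0.02] 0.007375894995376644
0.14 False [ 0.6419 -0.0241  0.1398] [ 0.1  0.5 -2.4] [ 0.03 -0.02  0.  ] 0.007126101914854055
0.125 False [ 0.6419 -0.024   0.1247] [ 0.9 -0.3 -2.3] [ 0.01 -0.06 -0.01] 0.007155703469196407
0.114 True [ 0.6431 -0.0241  0.118 ] [0.6 0.7 3.9] [ 0.09 -0.11  0.03] 0.007400348961716588
16.8
```

View pics/w6.png

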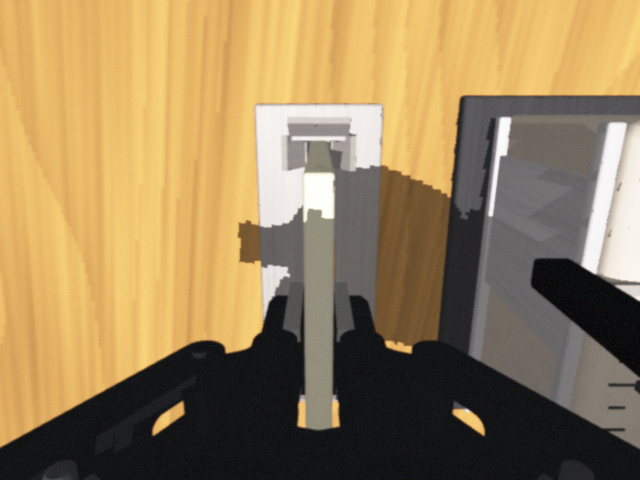

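View pics/s6.png

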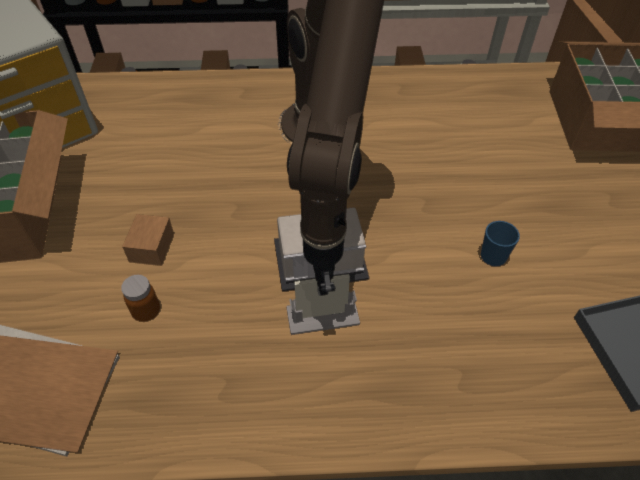

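It touched down at TCP z=0.118, the height at which I gripped it, so the tile is fully seated. I'll release, lift, and hover over the shutter post.

```bash
python3 - <<'E'
from h import *
robot.move_gripper(.045,effort=60); robot.hold(.1); s=sensors.state(); print(s['ee_pos'].round(4),s['wrist_force'].round(1))
p=s['ee_pos']; robot.servo_line([p[0],p[1],.24],velocity=.12)
robot.movep([.561,-.048,.26],down(-82.8)); robot.hold(.2); s=sensors.state(); print(s['q'].round(2),s['ee_pos'].round(4),s['time_s'])
c=cap('wrist','w7');cap('scene','s7');cap('top','t7'); print(c['world_from_camera'].round(3).tolist())
E
python3 -c "
import cv2
a=cv2.imread('pics/s7.png')[200:335,260:380];cv2.imwrite('pics/zs7.png',cv2.resize(a,None,fx=4.4,fy=4.4,interpolation=cv2.INTER_CUBIC))"
```

```text
[ 0.6419 -0.024   0.1168] [-0.8 -0.7 -0.6]
[-0.22  0.3   0.28  1.75 -0.09  1.1  -1.36] [ 0.5611 -0.0479  0.2597] 20.1167
[[0.124, -0.952, -0.279, 0.63], [-0.992, -0.119, -0.036, -0.04], [0.001, 0.281, -0.96, 0.384], [0.0, 0.0, 0.0, 1.0]]
```

View pics/w7.png

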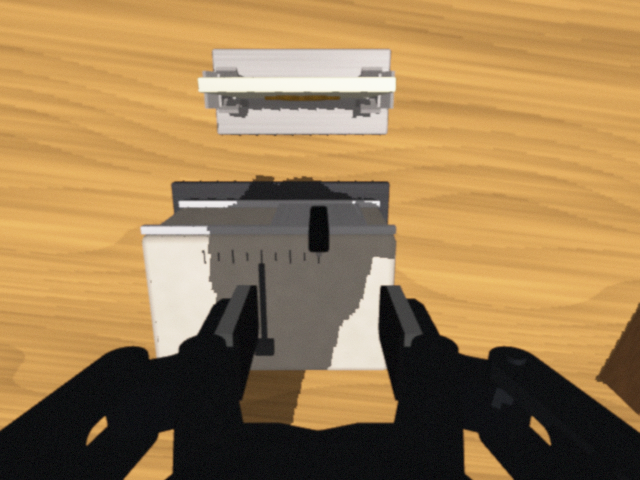

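View pics/zs7.png

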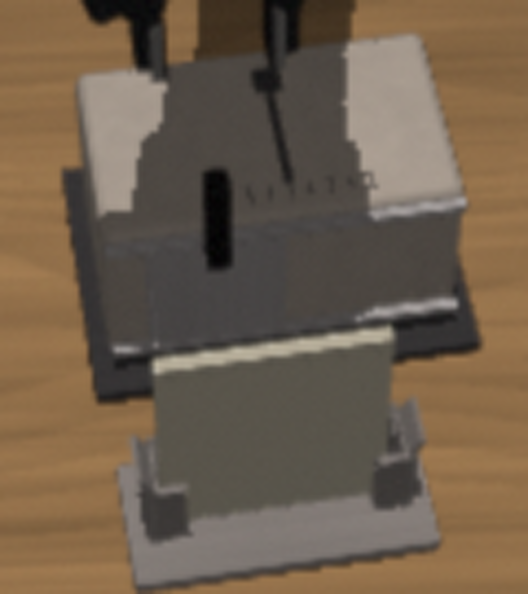

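The rear view shows the plain tile face with the tile seated. In the wrist view the brass faces the lamp at (303,98), the post top's bottom edge is at (319,251), and the strip is at column ~262.

Run:
```python
from h import *
img,K,T=load('w7')
I=img.astype(int).sum(2)//3
for v in (225,235,245): print(v,I[v,303:337].tolist())
print('col319',I[195:262,319].tolist())
for v in (270,290,310,330): print(v,I[v,252:274].tolist())
a=np.radians(7.2); ex=np.array([np.cos(a),np.sin(a)]); ey=np.array([-np.sin(a),np.cos(a)])
def L(p): return np.array([p[:2]@ex,p[:2]@ey]).round(4)
for u,v in((319,251),(310,245),(328.5,245)): p=onz(K,T,u,v,.16); print(p[:2].round(4),L(p))
for n,pts in(('w7',[(262.5,270),(263.5,330)]),('w1',[(200,169),(230,169)]),('s4',[])):
    img,K,T=load(n)
    for q in pts: p=onz(K,T,*q,.114); print(n,p[:2].round(4),L(p))
print(L(np.array([.5589,-.0492])),'tcp',L(sensors.state()['ee_pos']))
```

```text
225 [93, 95, 91, 91, 87, 66, 31, 12, 15, 10, 13, 3, 5, 9, 6, 4, 12, 4, 5, 9, 9, 10, 6, 15, 20, 48, 78, 92, 96, 90, 93, 95, 93, 94]
235 [97, 98, 99, 96, 87, 51, 26, 12, 12, 14, 12, 8, 8, 13, 10, 3, 15, 7, 18, 12, 7, 9, 10, 9, 10, 31, 64, 88, 97, 95, 95, 97, 96, 97]
245 [107, 105, 108, 105, 93, 61, 27, 4, 8, 8, 12, 12, 13, 11, 6, 16, 10, 12, 10, 11, 6, 11, 18, 8, 13, 35, 72, 100, 105, 103, 100, 104, 100, 103]
col319 [31, 29, 32, 35, 53, 85, 97, 104, 97, 88, 66, 36, 22, 1, 12, 14, 11, 10, 9, 13, 12, 8, 11, 12, 7, 12, 12, 12, 12, 13, 12, 12, 12, 10, 10, 10, 12, 16, 16, 8, 15, 9, 10, 15, 10, 13, 15, 12, 10, 5, 10, 9, 8, 9, 8, 4, 27, 52, 76, 81, 79, 77, 76, 72, 78, 76, 78]
270 [104, 103, 105, 106, 101, 95, 69, 39, 29, 33, 33, 36, 55, 84, 100, 102, 105, 105, 106, 103, 109, 106]
290 [20, 10, 9, 13, 31, 66, 85, 64, 41, 29, 27, 28, 37, 61, 91, 99, 107, 106, 107, 107, 106, 105]
310 [12, 10, 16, 13, 18, 34, 68, 81, 60, 35, 32, 30, 32, 42, 70, 97, 103, 108, 106, 100, 103, 105]
330 [17, 10, 10, 15, 8, 21, 56, 80, 82, 57, 38, 26, 30, 33, 47, 76, 100, 103, 105, 102, 106, 103]
[ 0.5523 -0.0505] [ 0.5417 -0.1193]
[ 0.5553 -0.045 ] [ 0.5453 -0.1142]
[ 0.5566 -0.0554] [ 0.5453 -0.1247]
w7 [ 0.5176 -0.0153] [ 0.5116 -0.08  ]
w7 [ 0.4709 -0.0201] [ 0.4646 -0.0789]
w1 [ 0.4963 -0.0169] [ 0.4903 -0.0789]
w1 [ 0.5214 -0.0139] [ 0.5156 -0.0791]
[ 0.5483 -0.1189] tcp [ 0.5506 -0.1178]
```

Two wrist views agree: post middle at lamp-y −0.119 and strip at −0.079, so about 40 mm of travel, which lies within 35–65. I'll grasp the post.

Run:
```python
from h import *
o=down(-82.8)
robot.servo_line([.5596,-.0497,.20],ori=o,velocity=.1)
r=robot.servo_line([.5596,-.0497,.139],velocity=.07,max_force=8); robot.hold(.1); s=sensors.state(); print(r,s['ee_pos'].round(4),s['wrist_force'].round(1))
if not r:
    robot.move_gripper(0,effort=40); robot.hold(.2); s=sensors.state(); print(s['opening'],s['ee_pos'].round(4),s['wrist_force'].round(1),s['moment'].round(2),s['time_s'])
cap('wrist','w8')
```

```text
False [ 0.5599 -0.0497  0.1395] [-0.1  0.4  0.4]
0.01107230751838006 [ 0.5596 -0.0484  0.1393] [-1.6  5.   4.7] [ 0.79  0.48 -0.01] 22.7333
```

View pics/w8.png

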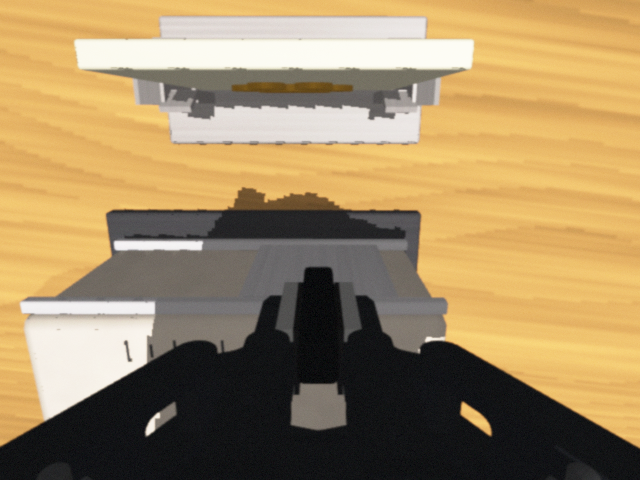

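The post is held (opening 11 mm). I'll pull along lamp +y towards the strip.

Run:
```python
from h import *
robot.move_gripper(0,effort=60)
a=np.radians(7.2); ex=np.array([np.cos(a),np.sin(a)]); ey=np.array([-np.sin(a),np.cos(a)])
p=sensors.state()['ee_pos']; lx=p[:2]@ex
t=lx*ex+(-.079)*ey; print(t)
r=robot.servo_line([*t,.139],velocity=.06); robot.hold(.4); s=sensors.state()
e=s['ee_pos']; print(s['opening'],e.round(4),'lamp',e[:2]@ex,e[:2]@ey,s['wrist_force'].round(1),'along y',s['wrist_force'][:2]@ey,s['moment'].round(2),s['time_s'])
for n in('wrist','scene','top'): cap(n,n[0]+'9')
q=load('s9')[0][200:335,260:380,::-1]; cv2.imwrite('pics/zs9.png',cv2.resize(q,None,fx=4.4,fy=4.4,interpolation=cv2.INTER_CUBIC))
q=load('t9')[0][180:325,275:395,::-1]; cv2.imwrite('pics/zt9.png',cv2.resize(q,None,fx=4,fy=4,interpolation=cv2.INTER_CUBIC))
```

```text
[ 0.55469814 -0.00955322]
0.010974747864004566 [ 0.555  -0.0116  0.1394] lamp 0.5491369665362837 -0.08108900251655576 [-0.3 -5.4  4.4] along y -5.344555970819574 [-1.02  0.18  0.07] 24.225
```

View pics/w9.png

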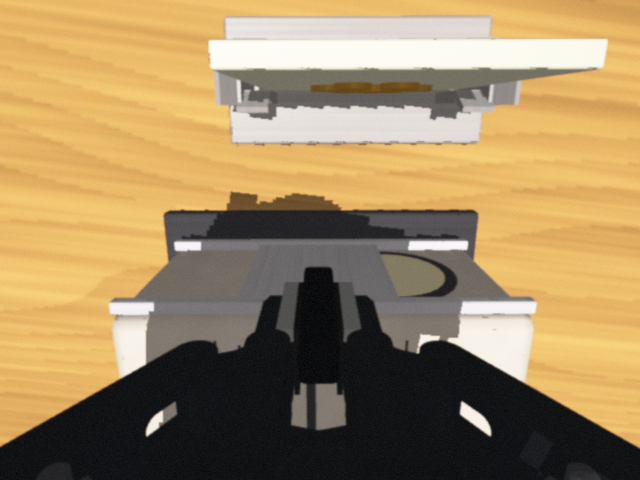

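View pics/zs9.png

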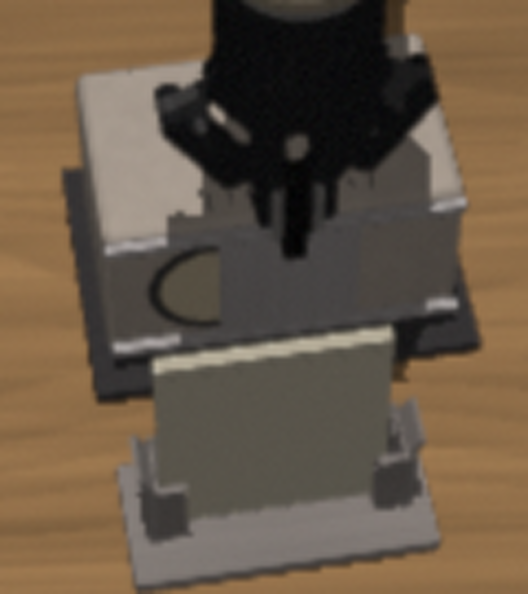

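View pics/zt9.png

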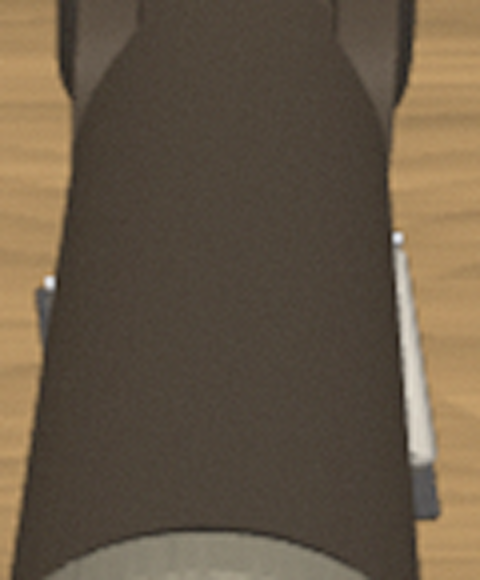

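The strip shows between the fingers at (311,405), slightly to the left (+y) of the post's middle at column 319. This matches the TCP lagging about 2 mm under the spring load. I'll measure it.

Run:
```python
from h import *
img,K,T=load('w9'); I=img.astype(int).sum(2)//3
for v in (370,378,395,405,415): print(v,I[v,288:350].tolist())
a=np.radians(7.2); ex=np.array([np.cos(a),np.sin(a)]); ey=np.array([-np.sin(a),np.cos(a)])
print('camera axes in lamp',T[:2,0]@ex,T[2,0])
# strip centre per row, bounded search
for v in range(392,424,6):
    r=I[v,302:328]; w=np.clip(np.median(r)-r-15,0,None); u=302+(w*np.arange(26)).sum()/w.sum(); p=onz(K,T,u,v,.114); print(v,u.round(2),'strip lamp y',(p[:2]@ey).round(4), 'x',(p[:2]@ex).round(4))
for u,v in((300,375),(338,375)): p=onz(K,T,u,v,.16); print('post',p[:2]@ex,p[:2]@ey)
```

```text
370 [18, 21, 13, 16, 16, 16, 19, 19, 23, 18, 15, 10, 12, 6, 15, 11, 14, 13, 15, 14, 10, 11, 11, 16, 9, 6, 11, 11, 6, 7, 9, 11, 12, 18, 15, 13, 10, 14, 8, 9, 16, 12, 8, 8, 13, 14, 9, 10, 15, 12, 11, 13, 20, 19, 19, 18, 15, 12, 15, 19, 18, 20]
378 [13, 20, 13, 14, 17, 15, 18, 20, 19, 17, 16, 15, 11, 14, 14, 17, 6, 8, 6, 9, 16, 14, 12, 12, 8, 10, 13, 8, 12, 17, 14, 15, 10, 12, 14, 14, 16, 11, 11, 10, 13, 12, 15, 9, 12, 9, 7, 15, 5, 9, 16, 15, 15, 19, 19, 15, 22, 18, 18, 12, 18, 15]
395 [17, 19, 21, 24, 42, 80, 101, 101, 103, 102, 103, 113, 114, 122, 122, 120, 118, 106, 81, 50, 35, 37, 35, 35, 34, 34, 43, 69, 103, 119, 124, 123, 121, 123, 121, 119, 121, 120, 120, 121, 123, 122, 120, 121, 120, 123, 122, 122, 112, 110, 104, 102, 104, 102, 100, 83, 51, 25, 15, 21, 14, 22]
405 [14, 22, 34, 66, 100, 120, 121, 121, 122, 122, 123, 122, 121, 122, 121, 120, 120, 112, 88, 54, 34, 33, 30, 36, 34, 38, 40, 64, 90, 111, 119, 122, 116, 123, 122, 121, 120, 122, 123, 127, 123, 121, 123, 123, 124, 122, 122, 124, 123, 123, 126, 123, 125, 124, 122, 120, 105, 73, 37, 21, 21, 16]
415 [22, 18, 27, 58, 97, 119, 120, 122, 118, 120, 122, 124, 121, 122, 120, 120, 120, 112, 92, 51, 35, 35, 35, 34, 36, 37, 38, 63, 95, 116, 123, 120, 123, 123, 123, 122, 121, 122, 122, 124, 125, 120, 123, 125, 121, 119, 117, 121, 120, 124, 120, 118, 120, 121, 121, 116, 97, 63, 28, 22, 23, 19]
camera axes in lamp -0.002430797393489426 0.0031846001464848183
392 310.6 strip lamp y -0.0788 x 0.5029
398 310.69 strip lamp y -0.0788 x 0.4999
404 310.92 strip lamp y -0.0789 x 0.4969
410 310.84 strip lamp y -0.0788 x 0.4938
416 310.84 strip lamp y -0.0788 x 0.4907
422 310.95 strip lamp y -0.0788 x 0.4876
post 0.5441960120842072 -0.07668969682362843
post 0.5441441492325855 -0.08770182240108594
```

By the camera, the post middle is at −0.0822 and the strip at −0.0788. The travel done so far is 37 of 40 mm. I'll go about 3.1 mm further and check again.

Run:
```python
from h import *
a=np.radians(7.2); ex=np.array([np.cos(a),np.sin(a)]); ey=np.array([-np.sin(a),np.cos(a)])
t=.5491*ex+(-.0757)*ey
robot.servo_line([*t,.139],velocity=.02); robot.hold(.4); s=sensors.state()
e=s['ee_pos']; print(s['opening'],e.round(4),'lamp',e[:2]@ex,e[:2]@ey,s['wrist_force'].round(1),'along y',s['wrist_force'][:2]@ey,s['time_s'])
for n in('wrist','scene'): cap(n,n[0]+'10')
img,K,T=load('w10'); I=img.astype(int).sum(2)//3
for v in range(392,424,10):
    r=I[v,302:334]; w=np.clip(np.median(r)-r-15,0,None); u=302+(w*np.arange(32)).sum()/w.sum(); p=onz(K,T,u,v,.114); print(v,u.round(2),'strip lamp y',(p[:2]@ey).round(4))
for v in (272,290,320,350): print(v,I[v,275:365].tolist())
cv2.imwrite('pics/zw10.png',cv2.resize(img[250:440,250:390,::-1],None,fx=3.1,fy=3.1,interpolation=cv2.INTER_CUBIC))
cv2.imwrite('pics/zw10g.png',cv2.resize(np.clip(img[250:440,250:390,::-1].astype(float)*4,0,255).astype(np.uint8),None,fx=3.1,fy=3.1,interpolation=cv2.INTER_CUBIC))
```

```text
0.010965665373398404 [ 0.5546 -0.0084  0.1394] lamp 0.5491327439469216 -0.07786536634501079 [-0.3 -6.2  4.5] along y -6.1429303836534235 25.0917
392 318.25 strip lamp y -0.0788
402 318.26 strip lamp y -0.0788
412 318.23 strip lamp y -0.0788
422 318.22 strip lamp y -0.0788
272 [106, 107, 107, 110, 105, 108, 108, 108, 106, 107, 106, 109, 105, 104, 102, 105, 108, 111, 108, 101, 104, 105, 104, 100, 100, 103, 108, 99, 87, 55, 26, 9, 12, 14, 2, 5, 10, 14, 15, 13, 12, 12, 12, 9, 10, 13, 7, 10, 6, 10, 11, 11, 13, 13, 8, 14, 23, 57, 88, 103, 108, 104, 105, 104, 102, 101, 105, 103, 106, 103, 104, 103, 103, 105, 101, 104, 104, 104, 105, 105, 106, 104, 105, 105, 103, 104, 104, 102, 105, 106]
290 [108, 108, 106, 106, 105, 105, 104, 99, 91, 86, 80, 80, 81, 79, 81, 78, 82, 81, 76, 78, 80, 78, 57, 33, 14, 16, 12, 18, 9, 11, 16, 13, 13, 10, 5, 11, 7, 13, 12, 10, 9, 11, 13, 11, 10, 4, 12, 6, 14, 11, 12, 12, 11, 17, 7, 11, 9, 12, 6, 19, 19, 18, 15, 32, 53, 75, 84, 80, 82, 77, 80, 78, 77, 81, 80, 81, 76, 82, 88, 99, 103, 104, 105, 107, 104, 107, 108, 104, 104, 104]
320 [21, 34, 54, 74, 79, 81, 79, 80, 81, 78, 81, 79, 80, 79, 80, 79, 79, 79, 68, 49, 27, 13, 16, 14, 16, 15, 10, 13, 11, 12, 11, 14, 9, 11, 9, 9, 5, 9, 8, 13, 10, 13, 10, 11, 11, 6, 12, 6, 12, 14, 13, 12, 13, 15, 10, 11, 14, 13, 9, 10, 12, 11, 14, 15, 17, 15, 23, 44, 66, 79, 82, 82, 79, 82, 78, 81, 79, 80, 78, 83, 79, 82, 81, 76, 58, 30, 18, 21, 18, 14]
350 [15, 18, 16, 19, 19, 18, 13, 16, 21, 12, 17, 13, 19, 18, 17, 15, 19, 14, 19, 17, 19, 13, 17, 14, 10, 8, 11, 17, 11, 15, 13, 10, 14, 10, 16, 10, 6, 13, 8, 9, 12, 8, 11, 8, 9, 17, 11, 13, 1, 10, 14, 14, 9, 13, 16, 14, 11, 11, 15, 15, 16, 15, 15, 13, 15, 19, 20, 21, 16, 14, 17, 17, 18, 16, 14, 17, 19, 16, 14, 18, 19, 20, 20, 18, 21, 18, 22, 24, 18, 22]
```

View pics/zw10g.png

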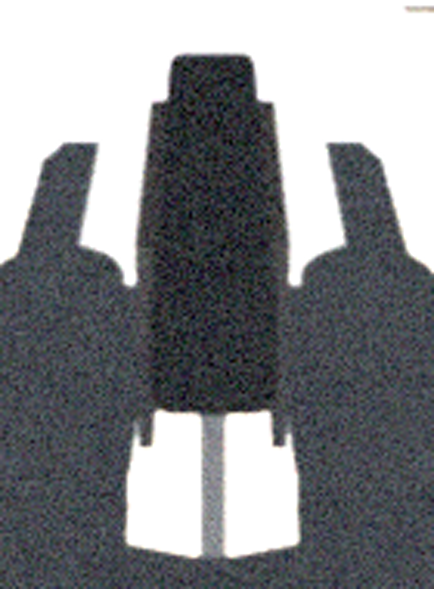

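Aligned: the strip's centre is at column 318.2, and the post's middle is at 318.0 at its base and about 318.8 at its top. That is within about 0.3 mm. One last look at the scene, then I'll hand in.

View pics/s10.png

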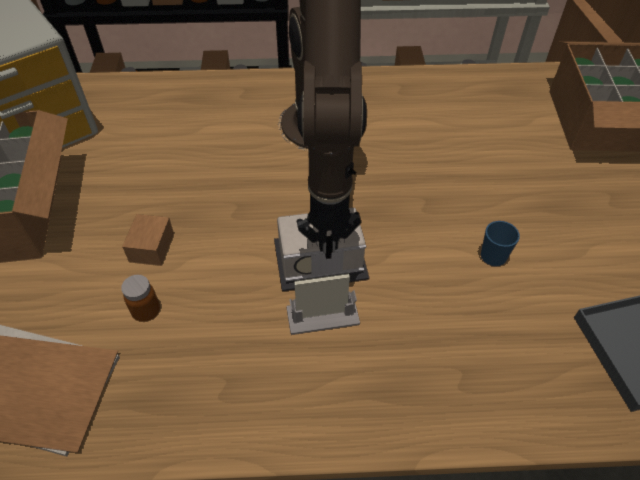

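Run:
```python
from h import *
a,b=[load(n)[0].astype(int) for n in('s10','scene0')]
for n,(y0,y1,x0,x1) in dict(carton=(205,275,110,185),jar=(270,325,112,165),cup=(215,270,475,525)).items(): print(n,np.abs(a-b)[y0:y1,x0:x1].mean().round(2))
robot.hold(.3); s=sensors.state(); print(s['ee_pos'].round(4),s['wrist_force'].round(1),s['time_s'])
```

```text
carton 2.6
jar 2.62
cup 2.22
[ 0.5545 -0.0084  0.1394] [-0.1 -6.1  5.1] 25.4917
```

The tile is in the holder at (322,298) with its plain side outward. The jar, cup and carton are unchanged, and the shutter hold is steady.

```bash
python3 -c "
from plant import job; print(job.close_job())"
```

```text
the job is handed in; nothing more can be done
None
```

The job is done and handed in at about 25.5 s, with the hand still holding the shutter at the mark. I lifted the tile, turned it 180° and lowered it back into the holder. I then gripped the shutter post and drew it out about 40 mm to the strip.

**Last checks**
- **Tile:** it touched down at the same height I gripped it (TCP z = 0.118 m). The pictures show it seated and upright, with the brass ornament facing the lamp.
- **Shutter:** in the wrist picture the strip is at column 318.2 and the post's middle at 318.0 to 318.8, so they agree to roughly 0.3 mm. The spring pull is steady at about 6.1 N.
- **Bystanders:** the jar, cup and carton look unchanged from the first picture.

**Disagreements:** the arm's own position reading puts the post about 1 mm beyond the strip. That is within the 2 mm calibration, so I trusted the direct picture comparison. The first pull stopped about 3 mm short, partly because the arm gave about 2 mm under the spring, and I corrected it.

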